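# Unstack the filtration supplies and put each in its place

### The job

The filtration supplies have been piled on the white card box: take the pile apart and set each thing in its own place. The red-lidded jar belongs in the round steel dish, the small amber bottle in the square steel tray, the ceramic filter pad centred flat on the raised round filter support, and the card box lengthwise in the long white tray. Keep everything upright, set each thing down gently without dropping it, and leave each of the four standing flat in its place.

Things in the scene. Friction and masses are not known exactly. Their poses are not given: they have to be found in the camera images.
- filter_box: white card box with a printed band, 60 (x) x 140 (y) x 60 (z) mm, about 0.2 kg, loose, bottom of the pile; origin at the centre of its underside; grasp it across the 60 mm width (its x axis). The filter pad lies on its top towards its -y end and the amber bottle stands on its top towards its +y end.
- filter_pad: flat round off-white ceramic filter pad, 68 mm diameter, 7 mm thick, about 30 g, loose; origin at the centre of its underside. It lies on top of the card box, its centre about 34 mm from the box's middle, sticking out about 4 mm over both long sides of the box; the jar stands on it. Grasp across its diameter, best across the width of the box, where the fingertips can reach below the pad past the sides of the box.
- jar: round white plastic jar with a red lid, 62 mm tall, about 0.12 kg, loose; body 42 mm diameter up to 48 mm, lid 45 mm diameter from 48 to 62 mm above its underside; origin at the centre of its underside. It stands on the filter pad.
- amber_bottle: small amber bottle with white cap, 81 mm tall, about 60 g, loose; body 40 mm diameter up to about 45 mm, rounding in to a neck, cap about 29 mm diameter; origin at the centre of its underside. It stands on the card box, its centre about 48 mm from the box's middle.
- round_dish: low round steel dish, outer diameter 72 mm, inner diameter 64 mm, rim 12 mm high, inner floor 4 mm above its origin; fixed to the bench; origin at the centre of its underside. Place of the jar.
- square_tray: low square steel tray, outside 72 x 72 mm, inside 64 x 64 mm, rim 12 mm high, inner floor 4 mm above its origin; fixed; origin at the centre of its underside. Place of the amber bottle.
- filter_support: aluminium filter support: a round pedestal 30 mm high with a 72 mm foot, a narrow neck and a flat round top plate of 58 mm diameter with a ring of small dark holes; fixed; origin at the centre of its underside, the top face 30 mm above it. Place of the filter pad, which overhangs the plate by 5 mm all round.
- box_tray: long low white plastic tray, outside 90 (x) x 170 (y) mm, inside 82 x 162 mm, rim 12 mm high, inner floor 4 mm above its origin; fixed; origin at the centre of its underside. Place of the card box, its 140 mm length along the tray's y axis, either way round.
Things that resemble listed ones, but are neither listed nor needed, are in the scene too. There is more than one size of the filter_pad; the job needs the smaller. What is shaped like the square_tray but black is not meant.

How it is judged:
By the outcome, as a careful person would: the job done as asked, in the order asked, and still so for the second after the job is handed in, with the robot touching nothing.
It also fails if it takes over 83 s, if anything falls off the work surface, if the arm or the gripper's body presses on something with over 40 N, if the wrist force passes 120 N, or if a joint passes its speed limit or range.

### The arm

A 6-joint arm with a two-finger parallel gripper is mounted at the origin on the work surface; the furniture and walls round the work are solid. World frame = base frame: x ahead of the robot, y to its left, z up, the work surface at z = 0. Lengths are in m, angles in rad, forces in N, time in s.
With the tool pointing down it reaches from about 0.35 to 0.775 m from the base axis. Payload 5.5 kg.
Tool frame: the origin (TCP) lies at the very end of the fingers, on their centre line; the grasp point (between the pads) lies 19 mm behind it; z points along the fingers, y is the line along which they close (so a half turn about z gives the same grasp; the last joint's range is limited). The gripper opens to 85 mm and grips with 20 to 120 N. Pads are 22 mm wide; open, the fingers measure 114 mm over their backs; the gripper's body (76 mm by 85 mm) begins 54 mm behind the grasp point. The pads swing forward as they close: fully open they stand 13 mm farther back than shut.
Start: joints at [0.991, 0.313, 0.046, 1.304, 0, 1.431], TCP at [0.245, 0.52, 0.231] pointing down, gripper open.
Joint ranges: [-2.76, 2.76], [-0.86, 1.69], [-1.03, 1.26], [-2.2, 2.34], [-1.47, 1.5], [-3.14, 3.14]. Speed limits (rad/s): [2.57, 2.57, 3.14, 3.14, 3.14, 3.14].

### API

Orientations are given as a unit quaternion [w, x, y, z].
In Python, from workcell import env, read_camera, get_calibration gives the robot as it stands.
- The arm moves only by the tool jog_arm, never from a script. Its argument "motion" is one flat list of numbers, 7 for each row, row after row: the shift along the tool's x, y, z as a fraction of full scale, then the turn, a rotation vector about the tool's x, y, z as a fraction of full scale, then the opening, from 0 (shut) to 1 (fully open). In form: [x, y, z, wx, wy, wz, grip, x, y, z, wx, wy, wz, grip, ...]. A call has 1 to 12 rows; each row is the pose to reach, as a shift and turn from the pose commanded when the call began, along the tool's axes at that moment; what a row does not reach only later rows make up. Full scale, the value 1, is 0.2 m for a shift and 90 degrees for a turn. A row lasts 1/8 s, in which the tool goes at most 62.5 mm and 10.7 degrees, less where a joint would pass 70% of its speed; a pose out of reach is approached as far as the arm can. A call with a number of a shift or a turn outside -1 to 1 is refused whole. A call with a gripper value outside its range is refused whole. The fingers move at their own pace and stop on an object; "newtons" is the grip in N (left out, the last holds). Time passes only in rows, so rows that repeat a pose let the fingers close. It gives the time, the measured TCP pose, the force, the opening and the grip force at its end, in the units of the state.
- env.get_state(): the state, without advancing time (a new reading comes with each control period).
- read_camera(name): name is "scene" or "side" or "wrist"; returns the picture (480x640x3 uint8, red, green, blue); there is no depth.
- get_calibration(name): a dict with "fx", "fy", "cx", "cy" (pixels), "world_from_camera" (4x4, takes a point from camera to world coordinates). Camera axes: x right, y down, z forward; pixel columns grow to the right and rows downward; lengths in m; the calibration is good to about 2 mm. A picture is of the moment at which its call begins: read the wrist's pose just before it. get_calibration takes no time and is no camera call; for the wrist camera it gives the pose at the moment of the call.
- env.hand_in(): hands the job in; it is judged then, once.
The state is a dict: "clock": time; "joint_pos": joint angles; "qvel": joint speeds; "tau": joint torques, N m; "tcp_pos": TCP position; "orientation": TCP orientation; "wrist_force": force on the tool from outside, world axes, zero at the start; "ft_torque": the same for the moment, N m; "finger_gap": finger opening in m; "grip_force": force on a finger pad.
Only numpy, scipy, OpenCV 4.12 (cv2) and the standard library are available. Lean on these libraries where they do the work, as an engineer would, in place of code of your own. Each camera call takes 0.05 s, during which the arm holds its last target. There are 200 camera calls.

## Working session

There is one attempt and no reset: what is moved stays moved. The work goes in short steps, Python scripts to look and compute and a tool call to move; the robot and the scene stay as the last step left them, time stands still between calls to the robot, and variables do not carry over. Pictures are saved under pics/ and viewed, at most 14 in all, crops included, and the job is handed in when it is done.

Besides the shell and the picture viewer there is one more tool, called in YAML: its name, and indented under it one key for each argument. jog_arm: Moves the arm, as the interface text tells. Shift numbers are shares of 0.2 m and turn numbers shares of 90 degrees, none past 1 either way. Its arguments: {"type":"object","properties":{"motion":{"type":"array","items":{"type":"number"}},"newtons":{"type":"number"}},"required":["motion"]}

```bash
mkdir -p pics; ls
cat > h.py <<'E'
import numpy as np,cv2
from workcell import env, read_camera, get_calibration
from scipy.spatial.transform import Rotation as R
def snap(cam,fn):
    c=get_calibration(cam); im=read_camera(cam)
    cv2.imwrite('pics/'+fn,im[:,:,::-1]); np.savez('pics/'+fn+'.npz',**{k:np.array(v) for k,v in c.items()}); return im,c
def ray(c,u,v):
    T=np.array(c['world_from_camera']); d=T[:3,:3]@np.array([(u-c['cx'])/c['fx'],(v-c['cy'])/c['fy'],1]); return T[:3,3],d
def onz(c,u,v,z):
    o,d=ray(c,u,v); return o+d*(z-o[2])/d[2]
def tri(*obs):
    A=0;b=0
    for c,u,v in obs:
        o,d=ray(c,u,v); d=d/np.linalg.norm(d); P=np.eye(3)-np.outer(d,d); A=A+P; b=b+P@o
    return np.linalg.solve(A,b)
def proj(c,p):
    T=np.array(c['world_from_camera']); q=T[:3,:3].T@(np.array(p)-T[:3,3]); return np.array([c['fx']*q[0]/q[2]+c['cx'],c['fy']*q[1]/q[2]+c['cy']])
def ld(fn): return dict(np.load('pics/'+fn+'.npz'))
E
python3 - <<'E'
from h import *
for n in ['scene','side','wrist']:
    im,c=snap(n,n+'0.png'); print(n,np.round(c['world_from_camera'],3).tolist(),c['fx'],c['cx'],c['cy'])
print(env.get_state())
E
```

```text
pics
scene [[-0.642, 0.649, -0.409, 1.051], [0.767, 0.554, -0.324, 0.504], [0.016, -0.522, -0.853, 1.333], [0.0, 0.0, 0.0, 1.0]] 609.0043519442002 322.07060628559725 232.56637979970978
side [[-0.385, 0.721, -0.576, 1.191], [0.923, 0.29, -0.254, 0.349], [-0.016, -0.63, -0.777, 1.094], [0.0, 0.0, 0.0, 1.0]] 548.81180210534 312.8557961476845 239.32256449964532
wrist [[0.425, 0.868, 0.256, 0.18], [0.905, -0.407, -0.122, 0.552], [-0.002, 0.284, -0.959, 0.373], [0.0, 0.0, 0.0, 1.0]] 356.5829108615809 317.8856579344217 243.34788372895207
{'clock': 0.15, 'joint_pos': array([ 9.91398786e-01,  3.13834424e-01,  4.52302877e-02,  1.30362813e+00,
       -3.20377844e-06,  1.43119966e+00]), 'qvel': array([ 5.02254906e-05, -5.01405363e-05,  3.56669746e-03, -1.40245639e-04,
        1.64005272e-03,  1.01031430e-03]), 'tau': array([ 3.30271760e-03, -4.81065881e+01,  2.98815554e+01,  1.39020159e-02,
       -1.16428960e-04,  6.82201986e-06]), 'tcp_pos': array([0.24459849, 0.51993957, 0.23060607]), 'orientation': array([-2.51084682e-04,  2.18132400e-01,  9.75918921e-01, -6.72635934e-04]), 'wrist_force': array([ 0.23763499, -0.26168161,  0.1019576 ]), 'ft_torque': array([-0.00254664, -0.0004479 , -0.02886912]), 'grip_force': 0.0, 'finger_gap': 0.08569991648911308}
```

View pics/scene0.png

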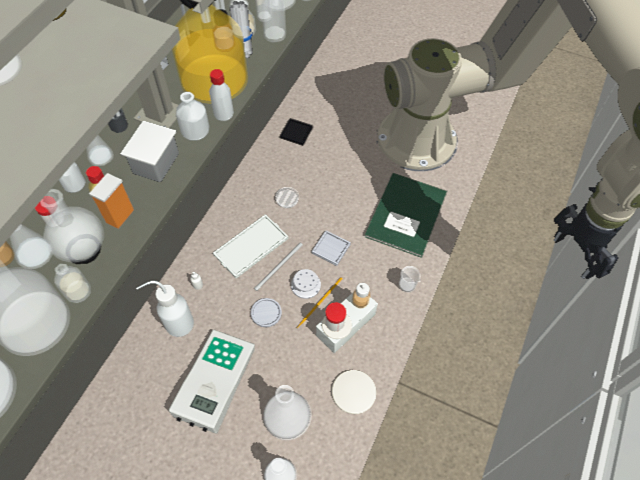

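View pics/side0.png

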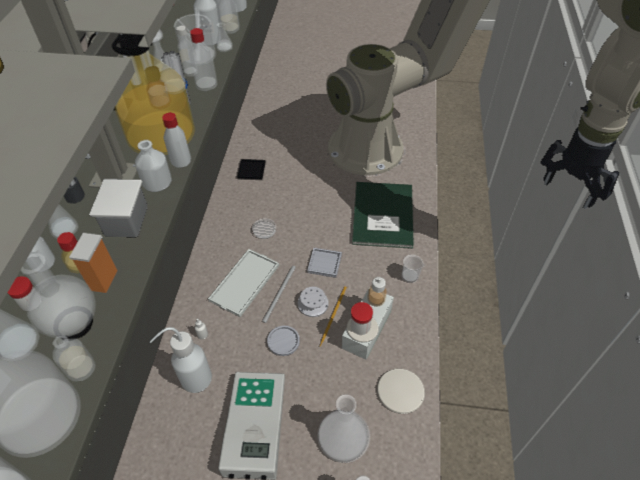

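View pics/wrist0.png

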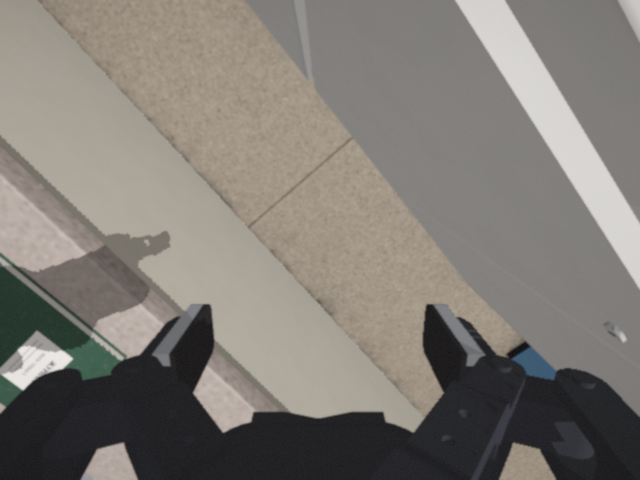

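The scene view shows the pile at (345,318), the support at (306,283), and a round dish at (266,312), with a striped round thing at (287,197) as the decoy. The square tray is at (330,247) and the black decoy at (297,131). The long tray is at (250,246), and the big decoy pad lies on the bench at (354,391). The needed pad is the one under the jar. The wrist camera sees only the bench edge and the floor.

Run:
```python
from h import *
a=cv2.imread('pics/scene0.png')[180:360,205:415]; b=cv2.imread('pics/side0.png')[215:375,200:430]
a=cv2.resize(a,None,fx=3.8,fy=3.3,interpolation=cv2.INTER_CUBIC); b=cv2.resize(b,None,fx=3.4,fy=3.7,interpolation=cv2.INTER_CUBIC)
a=cv2.imread('pics/scene0.png')[180:360,205:415];a=cv2.resize(a,None,fx=3.3,fy=3.3,interpolation=cv2.INTER_CUBIC)
b=cv2.imread('pics/side0.png')[215:375,200:430];b=cv2.resize(b,None,fx=3.4,fy=3.4,interpolation=cv2.INTER_CUBIC)
cv2.imwrite('pics/sc.png',a);cv2.imwrite('pics/sd.png',b)
s,d=ld('scene0.png'),ld('side0.png')
for n,p,q in [('jarlid',(336,313),(362,312)),('cap',(363,288),(379,284)),('support',(306,280),(313,297)),('dish',(266,312),(283,340)),('sq',(331,247),(324,262)),('tray',(250,246),(244,282)),('bigpad',(354,391),(401,390)),('bigflask',(285,393),(346,403)),('book',(406,214),(383,214))]:
    print(n,np.round(tri((s,*p),(d,*q)),3))
```

```text
jarlid [0.606 0.197 0.118]
cap [0.516 0.204 0.105]
support [0.548 0.061 0.014]
dish [ 0.666  0.037 -0.009]
sq [ 0.424  0.039 -0.015]
tray [ 0.559 -0.117 -0.008]
bigpad [ 0.683  0.317 -0.002]
bigflask [0.816 0.239 0.156]
book [ 0.222  0.128 -0.007]
```

View pics/sc.png

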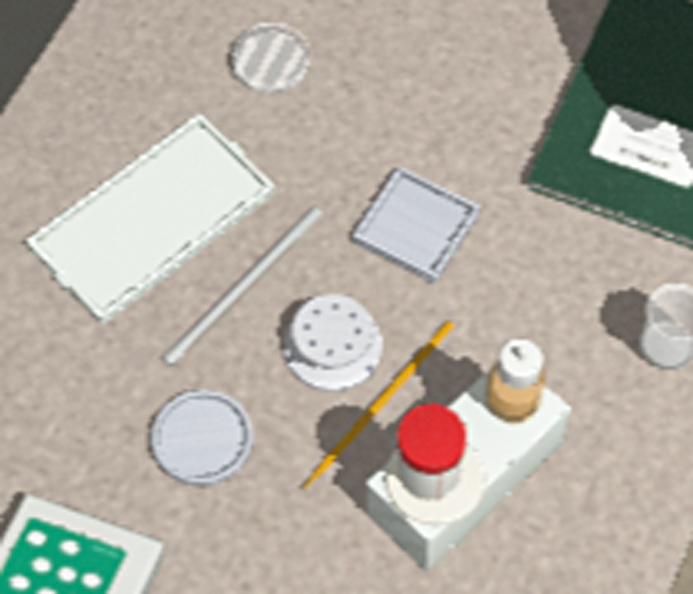

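View pics/sd.png

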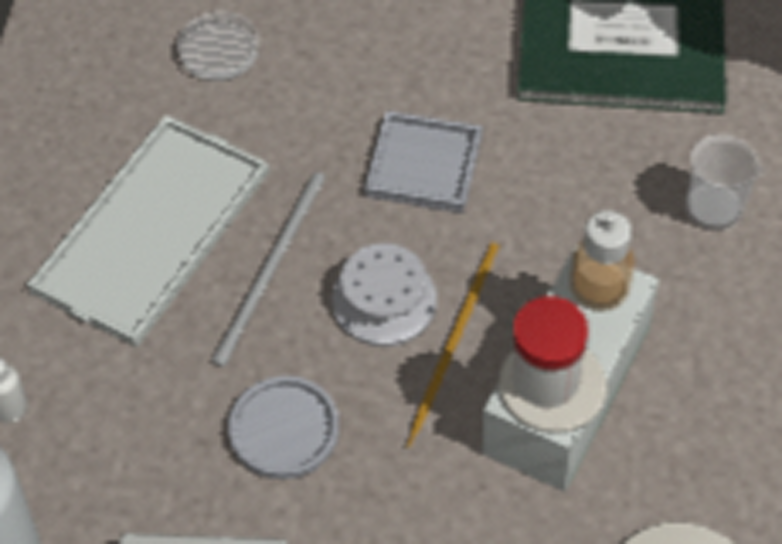

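The crops confirm the choices. The plain steel dish is at scene (266,312); the striped disc is not a dish. The square steel tray is at (330,247), the support with holes at (306,282), and the pile with the small pad under the jar at (340,318). I'm moving above the work for a wrist look.

jog_arm:
  motion: [-1,-0.55,-0.2,0,0,0,1,-1,-0.55,-0.2,0,0,0,1,-1,-0.55,-0.2,0,0,0,1,-1,-0.55,-0.2,0,0,0,1,-1,-0.55,-0.2,0,0,0,1]

```text
clock: 0.78
tcp_pos: [0.3808, 0.3336, 0.2718]
orientation: [0.0, 0.221, 0.975, 0.0]
wrist_force: [0.2, 0.5, 0.3]
finger_gap: 0.0855
grip_force: 0.0
```

jog_arm:
  motion: [-1,-0.55,0,0,0,0,1,-1,-0.55,0,0,0,0,1,-1,-0.55,0,0,0,0,1,-1,-0.55,0,0,0,0,1,-1,-0.55,0,0,0,0,1,-1,-0.55,0,0,0,0,1]

```text
clock: 1.52
tcp_pos: [0.5124, 0.1518, 0.2708]
orientation: [-0.001, 0.218, 0.976, 0.0]
wrist_force: [-0.2, 0.1, -0.9]
finger_gap: 0.0851
grip_force: 0.0
```

Run:
```python
from h import *
s=env.get_state(); print(s['clock'],s['tcp_pos'],s['orientation'],s['qvel'])
im,c=snap('wrist','w1.png'); print(np.round(c['world_from_camera'],3).tolist())
```

```text
1.525 [0.5124293  0.15180057 0.27081261] [-7.30972011e-04  2.17846858e-01  9.75982688e-01  7.40521408e-05] [ 1.99819694e-02 -1.20576664e-02 -1.99986966e-03  8.69977658e-05
 -1.44548947e-03 -2.03094480e-03]
[[0.425, 0.868, 0.256, 0.448], [0.905, -0.407, -0.12, 0.183], [-0.0, 0.283, -0.959, 0.414], [0.0, 0.0, 0.0, 1.0]]
```

View pics/w1.png

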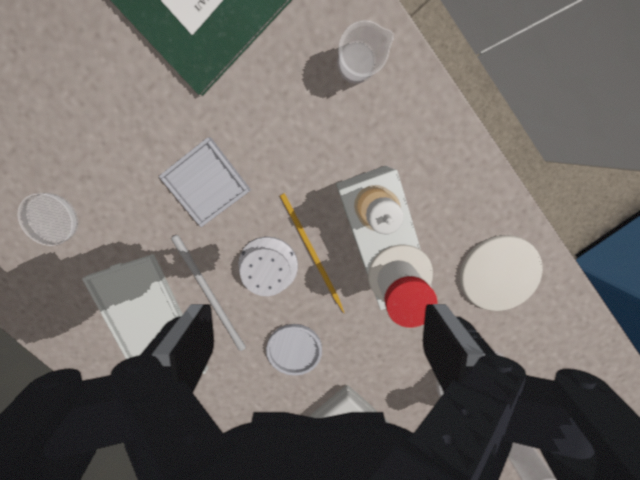

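The wrist view shows the lid top at (411,302), the cap at (385,216) and the pad at (400,270). The square tray is at (204,181), the support plate at (268,268) and the dish at (293,350). The far end of the box top runs from (340,184) to (396,168).

Run:
```python
from h import *
s,d,w=ld('scene0.png'),ld('side0.png'),ld('w1.png')
S=lambda x,y:(s,x/3.3+205-.35,y/3.3+180-.35)
D=lambda x,y:(d,x/3.4+200-.35,y/3.4+215-.35)
for n,a,b,c,z in [('lid',(432,436),(551,331),(411.5,301.5),.129),('cap',(521,352),(609,224),(385.5,216),.141),('sup',(334,330),(384,282),(267,269),.03),('dish',(201,436),(283,425),(293,350),.012),('sq',(416,223),(423,160.5),(204.5,181.5),.012),('tray',(151,215.5),(150,228),None,.012)]:
    o=[S(*a),D(*b)]+([(w,*c)] if c else [])
    print(n,np.round(tri(*o),4),[np.round(onz(*q,z)[:2],4).tolist() for q in o])
for n,cs,f in [('traySc',[(200,117),(273,186),(103,318),(28,241)],S),('traySd',[(168,118),(266,165),(137,342),(30,286)],D),('sqSc',[(400,170),(479,209),(433,278),(353,236)],S)]:
    P=np.array([onz(*f(*q),.012)[:2] for q in cs]); e=[P[1]-P[0],P[2]-P[1],P[3]-P[2],P[0]-P[3]]
    print(n,[(round(float(np.hypot(*v)),3),round(float(np.degrees(np.arctan2(v[1],v[0]))),1)) for v in e])
# box edges wrist
P=[onz(w,*q,.06) for q in [(340,184),(396,168),(381,306),(430.5,262)]]
print(np.round(P,4)); 
for i,j in [(1,0),(0,2),(1,3)]: v=P[j]-P[i]; print(np.linalg.norm(v),np.degrees(np.arctan2(v[1],v[0])))
```

```text
lid [0.6089 0.1979 0.125 ] [[0.6082, 0.1965], [0.6138, 0.1995], [0.6066, 0.1991]]
cap [0.5256 0.2061 0.1311] [[0.5279, 0.2063], [0.5349, 0.2089], [0.5229, 0.2062]]
sup [0.5544 0.0651 0.0244] [[0.5532, 0.0641], [0.5606, 0.0668], [0.5533, 0.0693]]
dish [0.6728 0.0414 0.0084] [[0.6718, 0.041], [0.6765, 0.0437], [0.6711, 0.043]]
sq [0.4353 0.0448 0.0031] [[0.437, 0.0461], [0.4434, 0.048], [0.4361, 0.0488]]
tray [ 0.5523 -0.1228 -0.0176] [[0.5626, -0.1113], [0.5703, -0.1081]]
traySc [(0.086, 83.2), (0.167, -6.8), (0.089, -96.7), (0.167, 172.2)]
traySd [(0.086, 82.0), (0.168, -6.2), (0.09, -97.7), (0.168, 172.6)]
sqSc [(0.069, 100.2), (0.07, 9.1), (0.07, -80.7), (0.069, -171.3)]
[[0.4963 0.1845 0.06  ]
 [0.5054 0.2401 0.06  ]
 [0.636  0.1709 0.06  ]
 [0.611  0.2372 0.06  ]]
0.056378373185644357 -99.2033479794802
0.14027274640210938 -5.551149633036395
0.10564265992988707 -1.5789085923091641
```

```bash
cat >> h.py <<'E'
def go(x,y,z,ydeg):
    """row for TCP at x,y,z pointing down with tool y axis at ydeg"""
    st=env.get_state(); q=st['orientation']; Rc=R.from_quat([q[1],q[2],q[3],q[0]])
    a=np.radians(ydeg); yv=np.array([np.cos(a),np.sin(a),0]); zv=np.array([0,0,-1.]); xv=np.cross(yv,zv)
    Rt=R.from_matrix(np.column_stack([xv,yv,zv]))
    p=Rc.inv().apply(np.array([x,y,z])-st['tcp_pos'])/.2; r=(Rc.inv()*Rt).as_rotvec()/(np.pi/2)
    print((x,y,z),np.round(p,3),np.round(r,3))
E
python3 - <<'E'
from h import *
go(.6072,.1985,.18,84.5);go(.6072,.1985,.095,84.5)
E
```

```text
(0.6072, 0.1985, 0.18) [-0.332  0.411  0.455] [ 0.    -0.001 -0.218]
(0.6072, 0.1985, 0.095) [-0.332  0.411  0.88 ] [ 0.    -0.001 -0.218]
```

jog_arm:
  motion: [-0.33,0.41,0.3,0,0,-0.11,1,-0.33,0.41,0.4,0,0,-0.218,1,-0.33,0.41,0.45,0,0,-0.218,1,-0.33,0.41,0.45,0,0,-0.218,1,-0.33,0.41,0.45,0,0,-0.218,1]

```text
clock: 2.2
tcp_pos: [0.6072, 0.1975, 0.1833]
orientation: [0.001, 0.049, 0.999, 0.0]
wrist_force: [0.4, -0.3, 0.5]
finger_gap: 0.0856
grip_force: 0.0
```

Run:
```python
from h import *
go(.6072,.1985,.095,84.5)
im,c=snap('wrist','w2.png')
```

```text
(0.6072, 0.1985, 0.095) [0.001 0.005 0.441] [ 0.     0.001 -0.001]
```

View pics/w2.png

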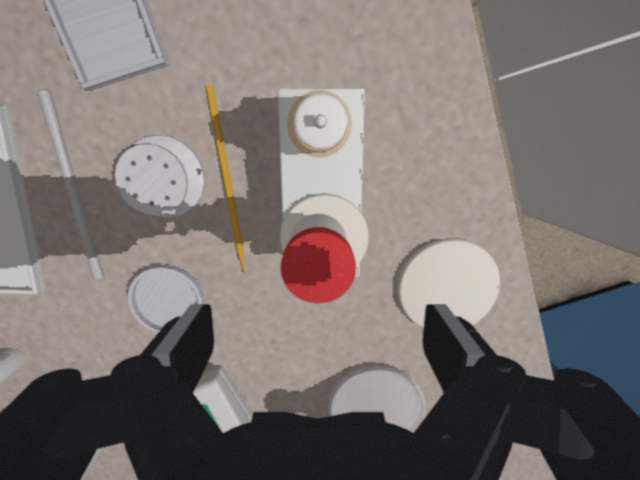

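The jar lid is at (318,265), centred between the fingers, and the box edges stand vertical, so the yaw is right. The bottle is at (320,122). Descending and gripping.

jog_arm:
  motion: [0,0,0.15,0,0,0,1,0,0,0.3,0,0,0,1,0,0,0.4,0,0,0,1,0,0,0.44,0,0,0,1,0,0,0.44,0,0,0,0.5,0,0,0.44,0,0,0,0.45,0,0,0.44,0,0,0,0.3,0,0,0.44,0,0,0,0.3,0,0,0.44,0,0,0,0.3,0,0,0.44,0,0,0,0.3]
  newtons: 40

```text
clock: 3.5
tcp_pos: [0.6087, 0.1972, 0.095]
orientation: [0.001, 0.049, 0.999, 0.0]
wrist_force: [-1.4, -0.3, 5.4]
finger_gap: 0.0442
grip_force: 40.3
```

Run:
```python
from h import *
c=ld('w2.png')
print('lid',onz(c,318,265,.129),'cap',onz(c,320.5,122,.141),'dish',onz(c,165.5,298,.012),'boxends',onz(c,279.5,90,.06),onz(c,365,90,.06),'pad',onz(c,324.5,237,.067))
go(.6715,.0425,.2,84.5)
```

```text
lid [0.60734602 0.19835846 0.129     ] cap [0.52883149 0.20719441 0.141     ] dish [0.66931089 0.0450813  0.012     ] boxends [0.50228667 0.18195722 0.06      ] [0.50797737 0.24062436 0.06      ] pad [0.60808012 0.20327187 0.067     ]
(0.6715, 0.0425, 0.2) [-0.389 -0.739 -0.524] [ 0.     0.002 -0.001]
```

jog_arm:
  motion: [0,0,-0.1,0,0,0,0.3,0,0,-0.3,0,0,0,0.3,-0.1,-0.2,-0.4,0,0,0,0.3,-0.25,-0.45,-0.4,0,0,0,0.3,-0.36,-0.68,-0.3,0,0,0,0.3,-0.385,-0.735,-0.1,0,0,0,0.3,-0.385,-0.735,0.05,0,0,0,0.3,-0.385,-0.735,0.12,0,0,0,0.3,-0.385,-0.735,0.12,0,0,0,0.3,-0.385,-0.735,0.12,0,0,0,0.3]

```text
clock: 4.75
tcp_pos: [0.6711, 0.0437, 0.0709]
orientation: [0.001, 0.048, 0.999, 0.0]
wrist_force: [0.8, -0.2, -1.3]
finger_gap: 0.0435
grip_force: 41.2
```

Run:
```python
from h import *
go(.6705,.0435,.033,84.5)
im,c=snap('wrist','w3.png')
```

```text
(0.6705, 0.0435, 0.033) [ 0.003 -0.001  0.189] [ 0.     0.002 -0.   ]
```

View pics/w3.png

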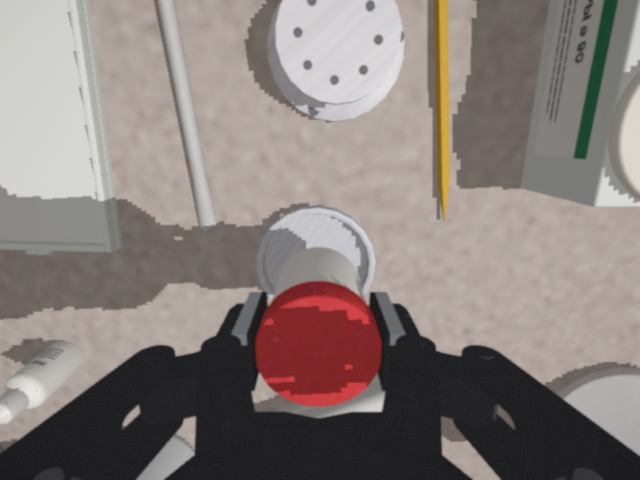

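The dish is at (316,262), centred laterally under the jar. Lowering with the clearance known, then releasing.

jog_arm:
  motion: [0,0,0.08,0,0,0,0.3,0,0,0.14,0,0,0,0.3,0,0,0.17,0,0,0,0.3,0,0,0.185,0,0,0,0.3,0,0,0.19,0,0,0,0.3,0,0,0.192,0,0,0,0.3,0,0,0.192,0,0,0,0.3]

```text
clock: 5.68
tcp_pos: [0.67, 0.0432, 0.0325]
orientation: [0.0, 0.049, 0.999, -0.0]
wrist_force: [-3.7, 0.8, 6.3]
finger_gap: 0.0438
grip_force: 41.7
```

Run:
```python
from h import *
c=ld('w3.png'); print('dish',onz(c,316,262,.012))
s=env.get_state(); print(s['tcp_pos'],s['wrist_force'])
```

```text
dish [0.67096009 0.04336683 0.012     ]
[0.6700197  0.04324653 0.03250881] [-3.69474518  0.770412    6.26815625]
```

Contact at 6 N. Releasing and rising.

jog_arm:
  motion: [0,0,0,0,0,0,0.6,0,0,0,0,0,0,0.7,0,0,0,0,0,0,0.9,0,0,-0.1,0,0,0,0.9,0,0,-0.3,0,0,0,0.9,0,0,-0.6,0,0,0,0.9,0,0,-0.85,0,0,0,1,0,0,-0.85,0,0,0,1]

```text
clock: 6.68
tcp_pos: [0.673, 0.0431, 0.2066]
orientation: [0.005, 0.049, 0.999, 0.0]
wrist_force: [0.5, -0.3, 0.2]
finger_gap: 0.0857
grip_force: 0.0
```

Run:
```python
from h import *
go(.5265,.207,.2,84.5);go(.5265,.207,.074,84.5)
im,c=snap('wrist','w4.png')
```

```text
(0.5265, 0.207, 0.2) [0.809 0.744 0.025] [ 0.     0.006 -0.001]
(0.5265, 0.207, 0.074) [0.815 0.744 0.655] [ 0.     0.006 -0.001]
```

jog_arm:
  motion: [0.25,0.22,0,0,0,0,1,0.5,0.45,0,0,0,0,1,0.75,0.68,0,0,0,0,1,0.81,0.744,0,0,0,0,1,0.81,0.744,0,0,0,0,1,0.81,0.744,0,0,0,0,1]

```text
clock: 7.48
tcp_pos: [0.5231, 0.2068, 0.1997]
orientation: [-0.001, 0.049, 0.999, -0.0]
wrist_force: [-0.2, 0.2, 0.7]
finger_gap: 0.0857
grip_force: 0.0
```

Run:
```python
from h import *
go(.5265,.207,.074,84.5)
im,c=snap('wrist','w5.png')
```

```text
(0.5265, 0.207, 0.074) [-0.018  0.003  0.629] [-0.    -0.001 -0.001]
```

View pics/w5.png

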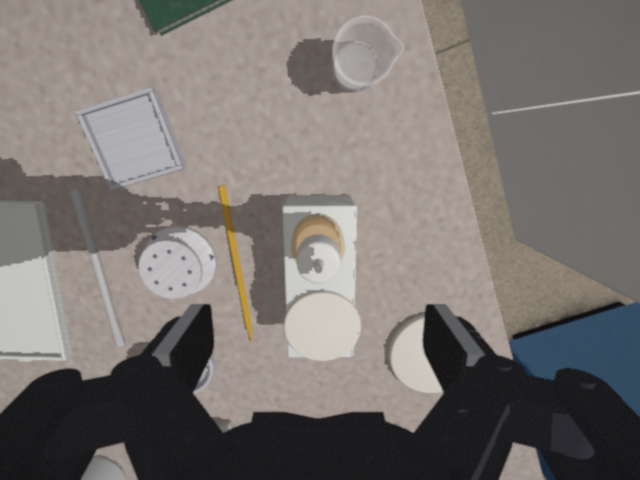

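The bottle cap is at (319,259) over a body at (318,241), the now bare pad at (323,326), and the box top's corners run from (284,207) to (354,357). The square tray is at (131,138) and the support plate at (176,265).

Run:
```python
from h import *
c=ld('w5.png'); s,d=ld('scene0.png'),ld('side0.png')
for n,u,v,z in [('cap',319,258,.141),('body',318,240,.105),('pad',323,326,.067),('b1',284,207,.06),('b2',356,207,.06),('b3',288,357,.06),('b4',354,357,.06),('sup',176.5,265,.03),('t1',77,113,.012),('t2',152,89,.012),('t3',184,166,.012),('t4',113,189,.012)]:
    print(n,np.round(onz(c,u,v,z),4))
p=tri((ld('w1.png'),204.5,181.5),(c,131.5,139)); print('sq tri',p)
print('cap tri',tri((ld('w1.png'),385.5,216),(ld('w2.png'),320.5,122),(c,319,258)))
go(.5265,.207,.074,84.5)
```

```text
cap [0.5203 0.2085 0.141 ]
body [0.5194 0.208  0.105 ]
pad [0.6075 0.2038 0.067 ]
b1 [0.5021 0.1823 0.06  ]
b2 [0.5077 0.2397 0.06  ]
b3 [0.6399 0.1688 0.06  ]
b4 [0.6457 0.2287 0.06  ]
sup [0.552  0.0725 0.03  ]
t1 [0.4108 0.0072 0.012 ]
t2 [0.3981 0.0768 0.012 ]
t3 [0.4645 0.091  0.012 ]
t4 [0.4787 0.0214 0.012 ]
sq tri [0.43631525 0.04760809 0.00862223]
cap tri [0.52811844 0.20773713 0.11977036]
(0.5265, 0.207, 0.074) [-0.015  0.005  0.629] [-0.    -0.001 -0.001]
```

jog_arm:
  motion: [-0.008,0.005,0.25,0,0,0,1,-0.008,0.005,0.42,0,0,0,1,-0.008,0.005,0.54,0,0,0,1,-0.008,0.005,0.6,0,0,0,1,-0.008,0.005,0.615,0,0,0,1,-0.008,0.005,0.615,0,0,0,0.55,-0.008,0.005,0.615,0,0,0,0.5,-0.008,0.005,0.615,0,0,0,0.3,-0.008,0.005,0.615,0,0,0,0.3,-0.008,0.005,0.615,0,0,0,0.3,-0.008,0.005,0.615,0,0,0,0.3]
  newtons: 30

```text
clock: 8.9
tcp_pos: [0.5258, 0.2082, 0.0791]
orientation: [0.001, 0.049, 0.999, 0.0]
wrist_force: [-0.9, -0.4, 5.6]
finger_gap: 0.0376
grip_force: 30.6
```

Run:
```python
from h import *
print(env.get_state()['wrist_force'])
go(.437,.048,.18,84.5)
```

```text
[-0.93211441 -0.39327083  5.64084354]
(0.437, 0.048, 0.18) [ 0.363 -0.84  -0.506] [ 0.     0.001 -0.001]
```

Gap 37.6 mm is below the 40 mm body, so the pads may be catching the shoulder. I'll open, go lower and regrip.

jog_arm:
  motion: [0,0,0,0,0,0,0.6,0,0,0,0,0,0,0.6,0,0,0,0,0,0,0.6]

```text
clock: 9.28
tcp_pos: [0.5248, 0.2079, 0.0776]
orientation: [-0.0, 0.049, 0.999, -0.0]
wrist_force: [0.9, -0.0, -0.3]
finger_gap: 0.0514
grip_force: 0.0
```

Run:
```python
from h import *
s=env.get_state();print(s['wrist_force'],s['finger_gap'])
go(.5258,.2082,.071,84.5)
im,c=snap('side','s6.png'); im2,c2=snap('wrist','w6.png')
a=cv2.resize(im[215:375,280:430],None,fx=2.6,fy=3,interpolation=cv2.INTER_CUBIC)
b=cv2.resize(im2,None,fx=.6,fy=1,interpolation=cv2.INTER_AREA)
cv2.imwrite('pics/c6.png',np.hstack([a,b[:480]])[:,:,::-1])
```

```text
[ 0.92570938 -0.04791054 -0.29762605] 0.05142212640322028
(0.5258, 0.2082, 0.071) [-0.005  0.002  0.033] [-0.    -0.    -0.001]
```

View pics/c6.png

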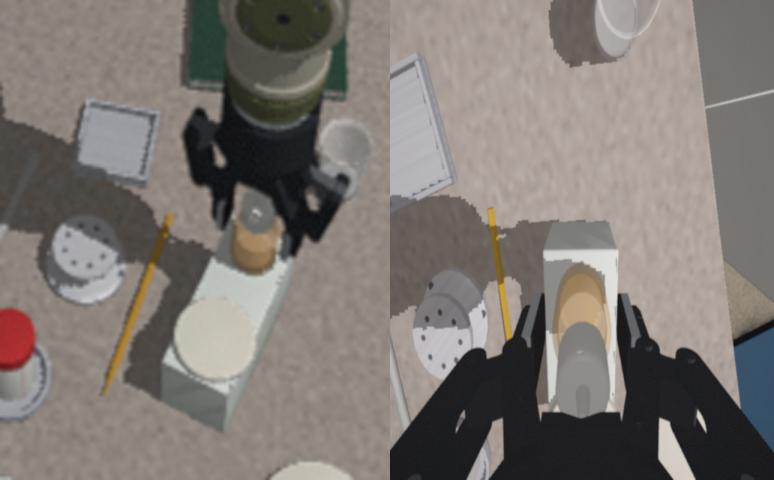

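The bottle and jar stand upright, and the pads flank the bottle's shoulder. Going 5 mm lower and regripping.

jog_arm:
  motion: [-0.005,0.002,0.012,0,0,0,0.6,-0.005,0.002,0.02,0,0,0,0.6,-0.005,0.002,0.027,0,0,0,0.6,-0.005,0.002,0.027,0,0,0,0.4,-0.005,0.002,0.027,0,0,0,0.3,-0.005,0.002,0.027,0,0,0,0.3,-0.005,0.002,0.027,0,0,0,0.3]
  newtons: 30

```text
clock: 10.25
tcp_pos: [0.526, 0.2082, 0.0725]
orientation: [0.0, 0.049, 0.999, 0.0]
wrist_force: [-0.8, -0.3, 0.5]
finger_gap: 0.0382
grip_force: 30.2
```

Run:
```python
from h import *
s=env.get_state();print(s['wrist_force'],s['finger_gap'])
go(.437,.048,.18,84.5);go(.437,.048,.18,77.5+2.5)
```

```text
[-0.81368569 -0.25222673  0.50060495] 0.038189878178297915
(0.437, 0.048, 0.18) [ 0.365 -0.841 -0.538] [ 0.     0.    -0.001]
(0.437, 0.048, 0.18) [ 0.365 -0.841 -0.538] [0.    0.    0.049]
```

jog_arm:
  motion: [0,0,-0.1,0,0,0,0.3,0,0,-0.3,0,0,0,0.3,0.1,-0.2,-0.45,0,0,0,0.3,0.23,-0.5,-0.45,0,0,0,0.3,0.33,-0.75,-0.35,0,0,0,0.3,0.365,-0.84,-0.2,0,0,0,0.3,0.365,-0.84,0,0,0,0,0.3,0.365,-0.84,0.08,0,0,0,0.3,0.365,-0.84,0.1,0,0,0,0.3,0.365,-0.84,0.1,0,0,0,0.3]

```text
clock: 11.5
tcp_pos: [0.4373, 0.0482, 0.0528]
orientation: [0.0, 0.049, 0.999, 0.0]
wrist_force: [0.5, -0.1, -0.5]
finger_gap: 0.0379
grip_force: 30.5
```

Run:
```python
from h import *
go(.437,.048,.0165,84.5)
im,c=snap('wrist','w7.png')
```

```text
(0.437, 0.048, 0.0165) [ 0.002 -0.001  0.182] [ 0.     0.    -0.001]
```

View pics/w7.png

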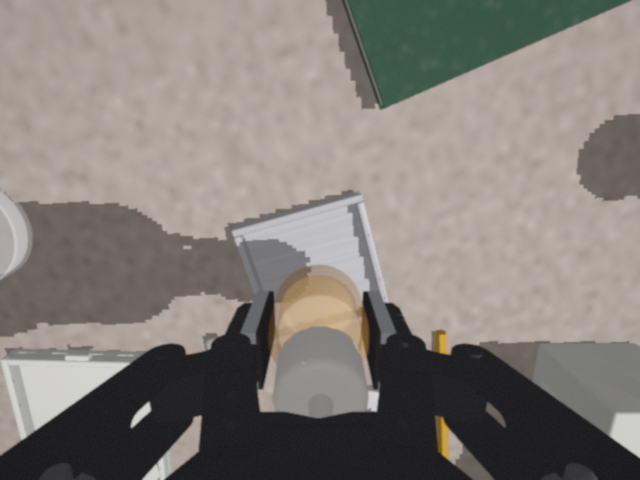

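The tray is under the bottle with its corners at (235,234) and (360,195), centred near u=320. Lowering.

jog_arm:
  motion: [0,0,0.08,0,0,0,0.3,0,0,0.14,0,0,0,0.3,0,0,0.165,0,0,0,0.3,0,0,0.175,0,0,0,0.3,0,0,0.18,0,0,0,0.3,0,0,0.182,0,0,0,0.3,0,0,0.182,0,0,0,0.3]

```text
clock: 12.42
tcp_pos: [0.4373, 0.0481, 0.0164]
orientation: [0.0, 0.049, 0.999, 0.0]
wrist_force: [-0.7, -0.9, 1.5]
finger_gap: 0.0382
grip_force: 30.7
```

jog_arm:
  motion: [0,0,0,0,0,0,0.55,0,0,0,0,0,0,0.6,0,0,0,0,0,0,0.8,0,0,-0.1,0,0,0,0.9,0,0,-0.3,0,0,0,0.9,0,0,-0.55,0,0,0,1,0,0,-0.85,0,0,0,1,0,0,-0.85,0,0,0,1]

```text
clock: 13.42
tcp_pos: [0.4403, 0.0479, 0.1909]
orientation: [0.005, 0.049, 0.999, -0.0]
wrist_force: [-0.1, -0.2, -0.5]
finger_gap: 0.0853
grip_force: 0.0
```

Run:
```python
from h import *
go(.608,.2025,.16,84.5)
im,c=snap('side','s8.png'); im2,c2=snap('wrist','w8.png')
```

```text
(0.608, 0.2025, 0.16) [-0.758  0.851  0.162] [ 0.     0.006 -0.001]
```

jog_arm:
  motion: [-0.25,0.28,0,0,0,0,1,-0.5,0.56,0,0,0,0,1,-0.72,0.8,0.05,0,0,0,1,-0.765,0.851,0.15,0,0,0,1,-0.765,0.851,0.15,0,0,0,1,-0.765,0.851,0.15,0,0,0,1]

```text
clock: 14.28
tcp_pos: [0.6042, 0.2022, 0.154]
orientation: [-0.002, 0.049, 0.999, -0.001]
wrist_force: [0.7, 0.5, 0.1]
finger_gap: 0.0852
grip_force: 0.0
```

Run:
```python
from h import *
go(.608,.2025,.04,84.5)
im,c=snap('side','s9.png'); im2,c2=snap('wrist','w9.png')
a=im[215:375,200:430]; a=cv2.resize(a,(400,400*160//230),interpolation=cv2.INTER_CUBIC)
b=cv2.resize(im2[150:450,200:440],(400,500))
a=cv2.copyMakeBorder(a,0,500-a.shape[0],0,0,cv2.BORDER_CONSTANT)
cv2.imwrite('pics/c9.png',np.hstack([a,b])[:,:,::-1])
```

```text
(0.608, 0.2025, 0.04) [-0.021  0.004  0.57 ] [-0.001 -0.003 -0.001]
```

View pics/c9.png

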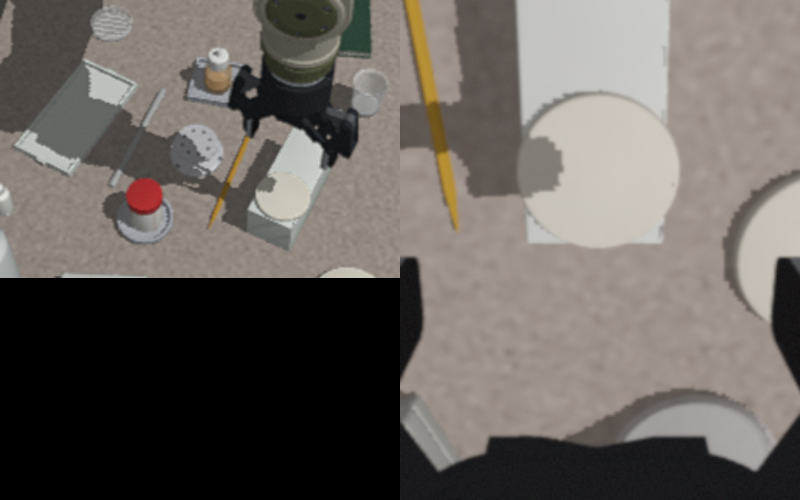

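The bottle stands in the tray and the jar in the dish. The bare pad is at about wrist (319,252), and its overhang is visible on both sides of the box.

Run:
```python
from h import *
c=ld('w9.png'); print('pad',onz(c,319.2,252,.067)); go(.608,.2025,.042,84.5)
A,B=ld('w5.png'),c
print('pad tri',tri((A,323,326),(B,319.2,252)))
# support
for f,u,v in [('w1.png',267,269),('w5.png',176.5,265)]: print(onz(ld(f),u,v,.03))
im=cv2.imread('pics/w8.png'); cv2.imwrite('pics/w8c.png',im[150:480,200:640])
go(.553,.069,.042,84.5)
```

```text
pad [0.60749382 0.20334477 0.067     ]
(0.608, 0.2025, 0.042) [-0.015  0.005  0.571] [-0.    -0.001 -0.001]
pad tri [0.60750614 0.20356012 0.06698971]
[0.55326361 0.06930594 0.03      ]
[0.55203749 0.07253151 0.03      ]
(0.553, 0.069, 0.042) [ 0.193 -0.686  0.571] [-0.    -0.001 -0.001]
```

jog_arm:
  motion: [-0.013,0.009,0.25,0,0,0,1,-0.013,0.009,0.4,0,0,0,1,-0.013,0.009,0.5,0,0,0,1,-0.013,0.009,0.55,0,0,0,1,-0.013,0.009,0.565,0,0,0,1,-0.013,0.009,0.565,0,0,0,0.9,-0.013,0.009,0.565,0,0,0,0.85,-0.013,0.009,0.565,0,0,0,0.8,-0.013,0.009,0.565,0,0,0,0.7,-0.013,0.009,0.565,0,0,0,0.65,-0.013,0.009,0.565,0,0,0,0.65]
  newtons: 30

```text
clock: 15.75
tcp_pos: [0.6092, 0.2039, 0.0442]
orientation: [0.001, 0.049, 0.999, -0.0]
wrist_force: [-1.6, -2.1, 5.3]
finger_gap: 0.0667
grip_force: 32.9
```

Run:
```python
from h import *
s=env.get_state();print(s['wrist_force'],s['finger_gap'])
im,c=snap('wrist','w10.png')
go(.5527,.070,.085,84.5)
```

```text
[-1.56486029 -2.05449384  5.30271323] 0.06665494199797538
(0.5527, 0.07, 0.085) [ 0.216 -0.694 -0.204] [-0.     0.001 -0.001]
```

View pics/w10.png

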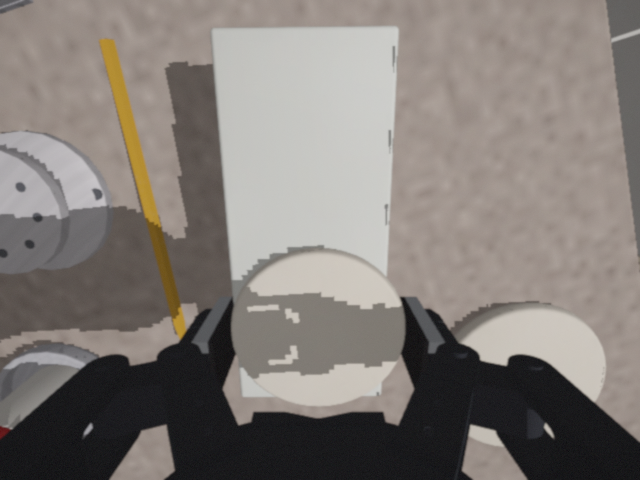

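The pad is held between the tips at (318,327).

jog_arm:
  motion: [0,0,-0.05,0,0,0,0.65,0,0,-0.15,0,0,0,0.65,0,0,-0.2,0,0,0,0.65,0.05,-0.15,-0.22,0,0,0,0.65,0.1,-0.35,-0.22,0,0,0,0.65,0.17,-0.55,-0.22,0,0,0,0.65,0.21,-0.67,-0.22,0,0,0,0.65,0.216,-0.694,-0.15,0,0,0,0.65,0.216,-0.694,-0.1,0,0,0,0.65,0.216,-0.694,-0.1,0,0,0,0.65]

```text
clock: 17.05
tcp_pos: [0.5514, 0.0711, 0.0616]
orientation: [-0.001, 0.048, 0.999, 0.0]
wrist_force: [-0.2, 0.1, -0.5]
finger_gap: 0.0661
grip_force: 33.5
```

Run:
```python
from h import *
im,c=snap('wrist','w11.png'); im2,c2=snap('side','s11.png'); im3,c3=snap('scene','sc11.png')
g=cv2.cvtColor(im,cv2.COLOR_RGB2BGR)
a=cv2.resize(im[150:450,170:470],(420,420)); 
b=cv2.resize(im2[240:340,260:360],(380,380),interpolation=cv2.INTER_CUBIC);b=cv2.copyMakeBorder(b,0,40,0,0,cv2.BORDER_CONSTANT)
cv2.imwrite('pics/c11.png',np.hstack([a,b])[:,:,::-1])
print('pad rel in w10',onz(ld('w10.png'),318.5,326.5,.067),env.get_state()['tcp_pos'])
go(.5527,.07,.0145,84.5)
```

```text
pad rel in w10 [0.6058433  0.20526674 0.067     ] [0.55250066 0.07101094 0.06299096]
(0.5527, 0.07, 0.0145) [-0.001 -0.005  0.242] [ 0.  0. -0.]
```

View pics/c11.png

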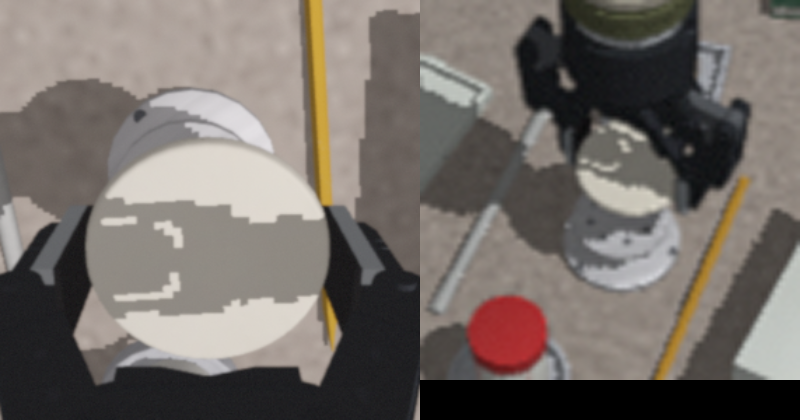

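The pad is held flat. The foot (crop u 108–273) lies slightly left of the pad centre at 208. I'll refine the support's centre from its ring of holes.

Run:
```python
from h import *
from scipy.optimize import least_squares
for f in ['w1.png','w2.png','w5.png','w3.png','scene0.png','side0.png']:
    c=ld(f); im=cv2.imread('pics/'+f,0)
    N=241; g=(np.arange(N)-120)*.0004  # rectified top plane patch, 0.4mm/px
    X,Y=np.meshgrid(.553+g,.069+g)
    T=np.linalg.inv(c['world_from_camera']); P=np.stack([X,Y,np.full_like(X,.03),np.ones_like(X)],-1)@T.T
    u=(c['fx']*P[...,0]/P[...,2]+c['cx']).astype(np.float32); v=(c['fy']*P[...,1]/P[...,2]+c['cy']).astype(np.float32)
    p=cv2.remap(im,u,v,cv2.INTER_CUBIC)
    bh=cv2.morphologyEx(p,cv2.MORPH_BLACKHAT,np.ones((17,17)))
    n,l,st,ce=cv2.connectedComponentsWithStats((bh>.5*np.percentile(bh,99.3)).astype(np.uint8))
    pts=np.array([ce[i] for i in range(1,n) if 12<st[i,4]<130 and max(st[i,2:4])<16])
    pts=(pts-120)*.0004+[.553,.069]
    if len(pts)<4: print(f,len(pts)); continue
    r=least_squares(lambda q:np.hypot(*(pts-q[:2]).T)-q[2],[.553,.069,.018],loss='soft_l1',f_scale=.001)
    print(f,len(pts),np.round(r.x,4),round(float(np.median(abs(r.fun))),4))
```

```text
w1.png 13 [0.5445 0.0669 0.0278] 0.0027
w2.png 17 [0.5607 0.0769 0.0286] 0.0059
w5.png 13 [0.5562 0.0657 0.0196] 0.002
w3.png 8 [0.5566 0.065  0.0185] 0.0004
scene0.png 9 [0.5822 0.0748 0.04  ] 0.0038
side0.png 5 [0.595  0.0779 0.038 ] 0.0014
```

Run:
```python
from h import *
c=ld('w11.png'); st=env.get_state(); t=st['tcp_pos']
p=onz(c,318.6,326.8,.0858); print('pad',p,'tcp',t,p-t)
a=np.linspace(0,2*np.pi,72)
for z in (.004,.008):
    Q=np.array([proj(c,[.5565+.036*np.cos(k),.0653+.036*np.sin(k),z]) for k in a]); print(z,'u',Q[:,0].min(),Q[:,0].max(),'vtop',Q[:,1].min())
print('obs u',108/1.4+170,273/1.4+170,'v',150+88/1.4)
d=np.array([.5565,.0653])-p[:2]; print(d); go(t[0]+d[0],t[1]+d[1],.0145,84.5)
print(st['orientation'])
```

```text
pad [0.54747965 0.0725244  0.0858    ] tcp [0.55250066 0.07101094 0.06299096] [-0.005021    0.00151346  0.02280904]
0.004 u 247.67969602006895 367.77319444702255 vtop 213.19507050460285
0.008 u 246.39887048215468 368.688273293459 vtop 214.62715155501223
obs u 247.14285714285717 365.0 v 212.85714285714286
[ 0.00902035 -0.0072244 ]
(np.float64(0.5615210013431796), np.float64(0.0637865417788458), 0.0145) [-0.048 -0.032  0.242] [ 0.  0. -0.]
[2.42366032e-05 4.80909337e-02 9.98842956e-01 1.05554187e-04]
```

Run:
```python
from h import *
from scipy.optimize import least_squares
a=np.linspace(0,2*np.pi,180)
def ext(c,x,y,z,r):
    Q=np.array([proj(c,[x+r*np.cos(k),y+r*np.sin(k),z]) for k in a]); return np.r_[Q.min(0),Q.max(0)]
for f,o,z in [('w11.png',(231.4,248.6,405.7,405),.0858),('w10.png',(232,248,405,405.5),.067),('w9.png',(270.5,205,368,299),.067)]:
    c=ld(f)
    r=least_squares(lambda q:ext(c,q[0],q[1],z if f!='w11.png' else q[2],.034)-o,[.55,.07,z]); print(f,r.x,r.fun)
print(env.get_state()['tcp_pos'])
```

```text
w11.png [0.55264623 0.0720226  0.08076203] [-0.25595595  0.26836141  0.25571622 -0.30810031]
w10.png [0.60857351 0.20499905 0.067     ] [-3.47924947 -0.77199176  3.4830266   1.68407575]
w9.png [0.60889747 0.20323798 0.067     ] [-1.19654807 -0.44576501  1.19681575  0.62965149]
[0.55250066 0.07101094 0.06299096]
```

jog_arm:
  motion: [-0.023,-0.031,0.05,0,0,0,0.65,-0.023,-0.031,0.13,0,0,0,0.65,-0.023,-0.031,0.18,0,0,0,0.65,-0.023,-0.031,0.2,0,0,0,0.65,-0.023,-0.031,0.215,0,0,0,0.65,-0.023,-0.031,0.215,0,0,0,0.65,-0.023,-0.031,0.215,0,0,0,0.65]

```text
clock: 18.08
tcp_pos: [0.5565, 0.0637, 0.0205]
orientation: [0.0, 0.049, 0.999, 0.0]
wrist_force: [0.2, -0.2, 0.0]
finger_gap: 0.0659
grip_force: 33.5
```

Run:
```python
from h import *
go(.5564,.0643,.0145,84.5); print(env.get_state()['wrist_force'])
im,c=snap('wrist','w12.png'); im2,c2=snap('side','s12.png'); im3,c3=snap('scene','sc12.png')
b=cv2.resize(im2[265:325,280:350],(420,360),interpolation=cv2.INTER_CUBIC)
a=cv2.resize(im3[255:315,270:340],(420,360),interpolation=cv2.INTER_CUBIC)[:,:380]
cv2.imwrite('pics/c12.png',np.hstack([b[:,:420],a])[:,:,::-1])
```

```text
(0.5564, 0.0643, 0.0145) [0.001 0.003 0.03 ] [ 0.     0.001 -0.001]
[ 0.20578937 -0.18720747  0.00581018]
```

View pics/c12.png

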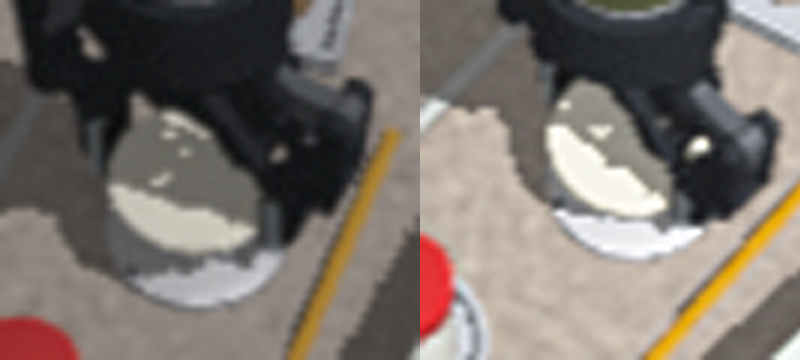

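The pad is just above the plate and concentric with the foot in both views. That was my last picture, and I see I've gone one over the 14-view limit, so from here I'll measure numerically. Lowering to contact.

jog_arm:
  motion: [0,0.003,0.01,0,0,0,0.65,0,0.003,0.018,0,0,0,0.65,0,0.003,0.024,0,0,0,0.65,0,0.003,0.028,0,0,0,0.65,0,0.003,0.03,0,0,0,0.65,0,0.003,0.03,0,0,0,0.65]

```text
clock: 18.98
tcp_pos: [0.5561, 0.0643, 0.0143]
orientation: [0.0, 0.049, 0.999, 0.0]
wrist_force: [-1.0, 0.3, 2.2]
finger_gap: 0.0661
grip_force: 33.8
```

Contact at 2 N. Releasing.

jog_arm:
  motion: [0,0,0,0,0,0,0.82,0,0,0,0,0,0,0.9,0,0,0,0,0,0,1,0,0,0,0,0,0,1,0,0,-0.1,0,0,0,1,0,0,-0.3,0,0,0,1,0,0,-0.6,0,0,0,1,0,0,-0.85,0,0,0,1,0,0,-0.85,0,0,0,1,0,0,-0.85,0,0,0,1]

```text
clock: 20.23
tcp_pos: [0.556, 0.0642, 0.1838]
orientation: [-0.0, 0.049, 0.999, 0.0]
wrist_force: [-0.8, 0.5, -0.4]
finger_gap: 0.0856
grip_force: 0.0
```

```bash
cat > m.py <<'E'
from h import *
from scipy.optimize import least_squares
def patch(f,x0,y0,z,h,s=.0005,gray=False):
    c=ld(f); im=cv2.imread('pics/'+f); g=np.arange(-h,h+s/2,s).astype(np.float64)
    X,Y=np.meshgrid(x0+g,y0+g); P=np.stack([X,Y,np.full_like(X,z),np.ones_like(X)],-1)@np.linalg.inv(c['world_from_camera']).T
    u=(c['fx']*P[...,0]/P[...,2]+c['cx']).astype(np.float32); v=(c['fy']*P[...,1]/P[...,2]+c['cy']).astype(np.float32)
    return cv2.remap(im,u,v,cv2.INTER_LINEAR)
def disc(f,x0,y0,z,rlo,rhi,h=.06,s=.0005):
    p=cv2.medianBlur(cv2.cvtColor(patch(f,x0,y0,z,h,s),cv2.COLOR_BGR2GRAY),5)
    C=cv2.HoughCircles(p,cv2.HOUGH_GRADIENT_ALT,1.5,20,param1=120,param2=.6,minRadius=int(rlo/s),maxRadius=int(rhi/s))
    return [] if C is None else [(round(x0-h+q[0]*s,4),round(y0-h+q[1]*s,4),round(q[2]*s,4)) for q in C[0]]
E
python3 - <<'E'
from m import *
st=env.get_state(); print(st['tcp_pos'],st['clock'])
snap('wrist','w13.png'); snap('scene','sc13.png'); snap('side','s13.png')
for f in ['w13.png','sc13.png','s13.png']:
    print(f,'padtop',disc(f,.5565,.0653,.037,.03,.037,.05)); 
print('foot before',[disc(f,.5565,.0653,.004,.03,.039,.055) for f in ('w5.png','scene0.png','w3.png')])
print('plate before',[disc(f,.5565,.0653,.03,.026,.032,.055) for f in ('w5.png','scene0.png','side0.png','w3.png')])
go(.574,.205,.15,84.5)
E
```

```text
[0.55597701 0.06423561 0.18377917] 20.225
w13.png padtop [(np.float32(0.556), np.float32(0.0656), np.float32(0.0331))]
sc13.png padtop [(np.float32(0.5545), np.float32(0.0648), np.float32(0.0339))]
s13.png padtop [(np.float32(0.5582), np.float32(0.0686), np.float32(0.0335))]
foot before [[(np.float32(0.5645), np.float32(0.0523), np.float32(0.0324))], [(np.float32(0.545), np.float32(0.0553), np.float32(0.0312))], [(np.float32(0.554), np.float32(0.0673), np.float32(0.0357))]]
plate before [[(np.float32(0.5563), np.float32(0.0658), np.float32(0.0292))], [(np.float32(0.5525), np.float32(0.0636), np.float32(0.0295))], [(np.float32(0.5592), np.float32(0.0666), np.float32(0.0296))], []]
(0.574, 0.205, 0.15) [-0.026  0.71   0.161] [-0.    -0.002 -0.001]
```

The pad is centred on the plate within about 1 mm. Now a look over the long tray before fetching the box.

jog_arm:
  motion: [0.1,-0.28,-0.1,0,0,0,1,0.2,-0.56,-0.2,0,0,0,1,0.3,-0.8,-0.3,0,0,0,1,0.3,-0.85,-0.3,0,0,0,1,0.3,-0.85,-0.3,0,0,0,1,0.3,-0.85,-0.3,0,0,0,1]

```text
clock: 21.12
tcp_pos: [0.4798, -0.0981, 0.2429]
orientation: [-0.001, 0.048, 0.999, 0.001]
wrist_force: [-1.3, 0.5, -0.1]
finger_gap: 0.0854
grip_force: 0.0
```

Run:
```python
from m import *
st=env.get_state(); print(st['tcp_pos'],st['clock'])
snap('wrist','w14.png')
s=.0005;h=.13
for f in ['w14.png','scene0.png','side0.png']:
  for z in (.012,):
    p=patch(f,.566,-.11,z,h); hsv=cv2.cvtColor(p,cv2.COLOR_BGR2HSV)
    for lo in (35,22):
        m=((p[...,1].astype(int)-p[...,2])>1).astype(np.uint8)  # tray greenish white, bench reddish
        m=cv2.morphologyEx(cv2.medianBlur(m,7),cv2.MORPH_OPEN,np.ones((15,15)))
        cs,_=cv2.findContours(m,0,2); k=max(cs,key=cv2.contourArea); (cx,cy),wh,an=cv2.minAreaRect(k)
        print(f,(.566-h+cx*s,-.11-h+cy*s),np.array(wh)*s,an,cv2.contourArea(k)*s*s); break
```

```text
[ 0.47979737 -0.09810956  0.24286994] 21.125Traceback (most recent call last):
  File "<stdin>", line 11, in <module>
ValueError: max() iterable argument is empty
```

Run:
```python
from m import *
c=ld('w14.png'); im=cv2.imread('pics/w14.png')
for p in [(.566,-.11),(.50,-.10),(.63,-.117),(.55,-.04),(.55,-.18),(.45,-.11)]:
    q=proj(c,[*p,.004]); u,v=q.astype(int); print(p,q.round(),im[max(v,0):v+3,u:u+3].reshape(-1,3).mean(0) if 0<=v<480 and 0<=u<640 else None)
P=patch('w14.png',.566,-.11,.012,.13)
print('across y at x=.54:',[(round(-.24+i*.0005,3),P[i,int((.54-.436)/.0005)].tolist()) for i in range(120,400,10)])
```

```text
(0.566, -0.11) [314. 282.] [199.33333333 204.11111111 203.44444444]
(0.5, -0.1) [317. 225.] [200.11111111 204.11111111 203.88888889]
(0.63, -0.117) [313. 331.] [198.33333333 203.         202.77777778]
(0.55, -0.04) [374. 263.] [148.66666667 156.11111111 167.88888889]
(0.55, -0.18) [252. 274.] [146.88888889 153.88888889 164.77777778]
(0.45, -0.11) [303. 180.] [146.66666667 153.66666667 164.77777778]
across y at x=.54: [(-0.18, [147, 154, 165]), (-0.175, [150, 156, 168]), (-0.17, [151, 159, 170]), (-0.165, [145, 152, 163]), (-0.16, [147, 155, 165]), (-0.155, [96, 102, 108]), (-0.15, [191, 194, 194]), (-0.145, [200, 203, 203]), (-0.14, [201, 204, 203]), (-0.135, [201, 204, 204]), (-0.13, [200, 204, 203]), (-0.125, [200, 203, 203]), (-0.12, [200, 204, 203]), (-0.115, [200, 204, 203]), (-0.11, [200, 204, 203]), (-0.105, [200, 204, 203]), (-0.1, [200, 204, 203]), (-0.095, [200, 204, 203]), (-0.09, [200, 204, 204]), (-0.085, [200, 204, 204]), (-0.08, [200, 204, 204]), (-0.075, [200, 204, 204]), (-0.07, [144, 147, 147]), (-0.065, [196, 200, 200]), (-0.06, [152, 159, 169]), (-0.055, [148, 155, 167]), (-0.05, [149, 156, 167]), (-0.045, [148, 155, 167])]
```

Run:
```python
from m import *
s=.0005;h=.13
p=patch('w14.png',.566,-.11,.012,h).astype(int)
m=((p[...,2]-p[...,0])<8).astype(np.uint8)&(p.min(2)>120)
m=cv2.morphologyEx(m.astype(np.uint8),cv2.MORPH_OPEN,np.ones((9,9))); m=cv2.morphologyEx(m,cv2.MORPH_CLOSE,np.ones((9,9)))
cs,_=cv2.findContours(m,0,2)
for k in sorted(cs,key=cv2.contourArea)[-2:]:
    (cx,cy),wh,an=cv2.minAreaRect(k); print((.566-h+cx*s,-.11-h+cy*s),np.array(wh)*s,an,cv2.contourArea(k)*s*s)
g=(np.abs(p[...,2]-p[...,0]-4)<6)&(p.min(2)>120)
ys=lambda x:np.where(m[:,int((x-.436)/s)])[0]*s-.24
for x in (.50,.52,.54,.56,.58): v=ys(x); print(x,v.min(),v.max(),(v.min()+v.max())/2)
xs=lambda y:np.where(m[int((y+.24)/s)])[0]*s+.436
for y in (-.13,-.11,-.09): v=xs(y); print(y,v.min(),v.max())
go(.574,.205,.15,84.5)
```

```text
(0.5579999999999999, -0.01974999999999999) [0.0075 0.166 ] 90.0 0.00101
(0.5620856704711914, -0.11134667968749998) [0.09031931 0.17526576] 82.7900390625 0.01522775
0.5 -0.1485 -0.016499999999999987 -0.08249999999999999
0.52 -0.151 -0.017499999999999988 -0.08424999999999999
0.54 -0.15349999999999997 -0.017499999999999988 -0.08549999999999998
0.56 -0.15599999999999997 -0.016999999999999987 -0.08649999999999998
0.58 -0.15849999999999997 -0.016999999999999987 -0.08774999999999998
-0.13 0.474 0.6455
-0.11 0.476 0.6475
-0.09 0.479 0.6505
(0.574, 0.205, 0.15) [-0.324  1.552  0.466] [ 0.001 -0.001  0.   ]
```

The tray centre is (0.562, −0.111) with its long axis at −7.2°. Going for the box.

jog_arm:
  motion: [-0.06,0.3,0,0,0,0,1,-0.12,0.6,0,0,0,0,1,-0.18,0.9,0,0,0,0,1,-0.2,1,0,0,0,0,1,-0.2,1,0,0,0,0,1]

```text
clock: 21.8
tcp_pos: [0.539, 0.0981, 0.2433]
orientation: [-0.001, 0.047, 0.999, -0.0]
wrist_force: [-0.7, -1.0, 0.5]
finger_gap: 0.0856
grip_force: 0.0
```

jog_arm:
  motion: [-0.06,0.28,0.1,0,0,0,1,-0.124,0.552,0.3,0,0,0,1,-0.124,0.552,0.46,0,0,0,1,-0.124,0.552,0.46,0,0,0,1,-0.124,0.552,0.46,0,0,0,1]

```text
clock: 22.42
tcp_pos: [0.575, 0.2023, 0.1533]
orientation: [0.0, 0.049, 0.999, -0.0]
wrist_force: [0.5, 0.6, 0.3]
finger_gap: 0.0854
grip_force: 0.0
```

Run:
```python
from m import *
snap('wrist','w15.png'); s=.0005;h=.1
p=patch('w15.png',.574,.205,.06,h).astype(int)
m=(((p[...,2]-p[...,0])<8)&(p.min(2)>150)).astype(np.uint8)
m=cv2.morphologyEx(m,cv2.MORPH_OPEN,np.ones((9,9)))
cs,_=cv2.findContours(m,0,2)
for k in sorted(cs,key=cv2.contourArea)[-2:]:
    (cx,cy),wh,an=cv2.minAreaRect(k); print((.574-h+cx*s,.205-h+cy*s),np.array(wh)*s,an)
go(.574,.205,.028,84.5)
```

```text
(0.5305, 0.11174999999999999) [0.0135 0.017 ] 90.0
(0.5731215744018554, 0.2045355529785156) [0.05926087 0.13910001] 84.83305358886719
(0.574, 0.205, 0.028) [0.01  0.012 0.63 ] [ 0.     0.001 -0.002]
```

jog_arm:
  motion: [0.014,0.01,0.3,0,0,0,1,0.014,0.01,0.5,0,0,0,1,0.014,0.01,0.63,0,0,0,1,0.014,0.01,0.69,0,0,0,1,0.014,0.01,0.71,0,0,0,1,0.014,0.01,0.71,0,0,0,0.85,0.014,0.01,0.71,0,0,0,0.75,0.014,0.01,0.71,0,0,0,0.6,0.014,0.01,0.71,0,0,0,0.5,0.014,0.01,0.71,0,0,0,0.5,0.014,0.01,0.71,0,0,0,0.5]
  newtons: 45

```text
clock: 23.85
tcp_pos: [0.5731, 0.2058, 0.0116]
orientation: [0.001, 0.049, 0.999, -0.0]
wrist_force: [-0.2, -1.1, 6.1]
finger_gap: 0.0595
grip_force: 49.9
```

Run:
```python
from h import *
go(.562,-.111,.15,82.8); go(.562,-.111,.016,82.8)
```

```text
(0.562, -0.111, 0.15) [-0.1   -1.582 -0.692] [0.    0.002 0.018]
(0.562, -0.111, 0.016) [-0.099 -1.582 -0.022] [0.    0.002 0.018]
```

jog_arm:
  motion: [0,0,-0.1,0,0,0,0.5,0,0,-0.3,0,0,0,0.5,0,0,-0.5,0,0,0,0.5,0,0,-0.6,0,0,0,0.5,0,0,-0.6,0,0,0,0.5,-0.01,-0.2,-0.6,0,0,0,0.5,-0.03,-0.45,-0.6,0,0,0.018,0.5,-0.05,-0.7,-0.6,0,0,0.018,0.5,-0.06,-0.9,-0.6,0,0,0.018,0.5,-0.06,-0.95,-0.6,0,0,0.018,0.5,-0.06,-0.95,-0.6,0,0,0.018,0.5]

```text
clock: 25.22
tcp_pos: [0.5647, 0.0153, 0.1289]
orientation: [-0.001, 0.063, 0.998, 0.0]
wrist_force: [-0.4, 0.8, -3.3]
finger_gap: 0.0594
grip_force: 49.7
```

Run:
```python
from h import *
print(env.get_state()['wrist_force'])
go(.562,-.111,.06,82.8); go(.562,-.111,.016,82.8)
```

```text
[-0.39684045  0.75645148 -3.29404621]
(0.562, -0.111, 0.06) [-0.067 -0.628  0.344] [ 0.    -0.001 -0.001]
(0.562, -0.111, 0.016) [-0.068 -0.629  0.564] [ 0.    -0.001 -0.001]
```

jog_arm:
  motion: [-0.02,-0.2,0,0,0,0,0.5,-0.05,-0.45,0,0,0,0,0.5,-0.067,-0.61,0.05,0,0,0,0.5,-0.067,-0.629,0.2,0,0,0,0.5,-0.067,-0.629,0.34,0,0,0,0.5,-0.067,-0.629,0.4,0,0,0,0.5,-0.067,-0.629,0.4,0,0,0,0.5]

```text
clock: 26.1
tcp_pos: [0.5625, -0.1096, 0.0492]
orientation: [-0.001, 0.062, 0.998, 0.0]
wrist_force: [0.2, 0.2, -1.6]
finger_gap: 0.0595
grip_force: 49.9
```

Run:
```python
from m import *
go(.562,-.111,.016,82.8); snap('wrist','w16.png'); st=env.get_state(); t=st['tcp_pos']; print(t)
s=.0005;h=.13
# box top: z = tcp+.048 ; tray near end seen past the box
p=patch('w16.png',.562,-.111,.012,h).astype(int); m=((p[...,2]-p[...,0])<8)&(p.min(2)>100)
for x in (.48,.485,.49):
    v=np.where(m[:,int((x-.432)/s)])[0]*s-.241; print(x,v.min() if len(v) else 0,v.max() if len(v) else 0)
p=patch('w16.png',.562,-.111,t[2]+.048,h).astype(int)
for y in (-.13,-.11,-.09):
    r=p[int((y+.241)/s)]; mm=np.where(((r[:,2]-r[:,0])<8)&(r.min(1)>150))[0]*s+.432; print(y,mm.min(),mm.max())
```

```text
(0.562, -0.111, 0.016) [ 0.001 -0.007  0.166] [ 0.    -0.001  0.001]
[ 0.56328262 -0.11011274  0.0502217 ]
0.48 -0.1455 0.014500000000000013
0.485 -0.1465 -0.017999999999999988
0.49 -0.15549999999999997 -0.017999999999999988
-0.13 0.499 0.536
-0.11 0.4845 0.5755
-0.09 0.487 0.549
```

jog_arm:
  motion: [0.002,-0.006,0.06,0,0,0,0.5,0.002,-0.006,0.11,0,0,0,0.5,0.002,-0.006,0.14,0,0,0,0.5,0.002,-0.006,0.155,0,0,0,0.5,0.002,-0.006,0.162,0,0,0,0.5,0.002,-0.006,0.168,0,0,0,0.5,0.002,-0.006,0.168,0,0,0,0.5]

```text
clock: 27.02
tcp_pos: [0.5626, -0.1122, 0.0166]
orientation: [0.0, 0.063, 0.998, -0.0]
wrist_force: [-0.3, -0.6, -1.9]
finger_gap: 0.0596
grip_force: 49.9
```

jog_arm:
  motion: [0,0,0.004,0,0,0,0.5,0,0,0.008,0,0,0,0.5,0,0,0.01,0,0,0,0.5,0,0,0.01,0,0,0,0.5]

```text
clock: 27.52
tcp_pos: [0.5626, -0.1122, 0.0156]
orientation: [0.0, 0.063, 0.998, -0.0]
wrist_force: [-3.1, 1.0, 4.9]
finger_gap: 0.0597
grip_force: 50.7
```

Contact at the expected height. Releasing and rising.

jog_arm:
  motion: [0,0,0,0,0,0,0.75,0,0,0,0,0,0,0.85,0,0,0,0,0,0,1,0,0,0,0,0,0,1,0,0,-0.1,0,0,0,1,0,0,-0.3,0,0,0,1,0,0,-0.6,0,0,0,1,0,0,-0.95,0,0,0,1,0.3,0,-1,0,0,0,1,0.3,0,-1,0,0,0,1,0.3,0,-1,0,0,0,1]

```text
clock: 28.9
tcp_pos: [0.5031, -0.1047, 0.2146]
orientation: [0.001, 0.063, 0.998, -0.0]
wrist_force: [-0.1, 0.7, 0.8]
finger_gap: 0.085
grip_force: 0.0
```

Run:
```python
from m import *
st=env.get_state(); print(st['tcp_pos'],st['clock'])
for n,f in [('wrist','w17.png'),('scene','sc17.png'),('side','s17.png')]: snap(n,f)
s=.0005;h=.12
for f in ('w17.png','sc17.png','s17.png'):
    # box top plane rect: brighter-than-everything white region
    p=patch(f,.562,-.111,.064,h).astype(int)
    b=p.min(2); m=(((p[...,2]-p[...,0])<8)&(b>np.percentile(b,99)-14)).astype(np.uint8); m=cv2.morphologyEx(m,cv2.MORPH_OPEN,np.ones((7,7)))
    k=max(cv2.findContours(m,0,2)[0],key=cv2.contourArea); (cx,cy),wh,an=cv2.minAreaRect(k)
    print(f,'box',(.562-h+cx*s,-.111-h+cy*s),np.array(wh)*s,an)
for f in ('sc17.png','s17.png','w17.png'):
    print(f,'pad',disc(f,.5565,.0653,.037,.03,.037,.05),'lid',disc(f,.671,.0435,.066,.018,.026,.05),'cap',disc(f,.437,.048,.085,.011,.018,.04))
```

```text
[ 0.50305379 -0.10468956  0.21461762] 28.9
w17.png box (0.5628692321777344, -0.11029615020751951) [0.05866843 0.13761653] 82.87498474121094
sc17.png box (0.5603589019775391, -0.11236991882324217) [0.05942043 0.13867223] 82.94481658935547
s17.png box (0.565501220703125, -0.10938275146484373) [0.0577303 0.1373598] 83.05901336669922
sc17.png pad [(np.float32(0.5538), np.float32(0.0648), np.float32(0.0339))] lid [(np.float32(0.681), np.float32(0.0648), np.float32(0.0243))] cap [(np.float32(0.4428), np.float32(0.0538), np.float32(0.0142))]
s17.png pad [(np.float32(0.5613), np.float32(0.0663), np.float32(0.0335))] lid [(np.float32(0.696), np.float32(0.0633), np.float32(0.0243))] cap [(np.float32(0.4503), np.float32(0.053), np.float32(0.0135))]
w17.png pad [(np.float32(0.556), np.float32(0.0656), np.float32(0.0334)), (np.float32(0.5432), np.float32(0.0506), np.float32(0.0323))] lid [] cap [(np.float32(0.4382), np.float32(0.026), np.float32(0.015)), (np.float32(0.439), np.float32(0.0433), np.float32(0.0129))]
```

The box lies flat in the tray. The jar lid reading looks off, so I'm checking by red colour, against a prediction for the jar in the dish.

Run:
```python
from m import *
for f in ('sc12.png','sc17.png','s9.png','s17.png'):
    c=ld(f); im=cv2.imread('pics/'+f).astype(int); e=proj(c,[.671,.0435,.059]); u,v=e.astype(int)
    m=((im[...,2]-im[...,1])>70)&((im[...,2]-im[...,0])>70); Y,X=np.nonzero(m[v-45:v+45,u-45:u+45]); 
    print(f,'exp',e.round(1),'red',(X.mean()+u-45).round(1),(Y.mean()+v-45).round(1),len(X))
    im2=im[...]; 
c=ld('sc17.png')
for n,a,b in (('scene','sc11.png','sc17.png'),('side','s9.png','s17.png')):
    A,B=[cv2.imread('pics/'+f,0).astype(int) for f in (a,b)]; C=ld(b)
    for k,q in (('jar',[.671,.0435,.03]),('bottle',[.437,.048,.04])):
        u,v=proj(C,q).astype(int); print(n,k,np.abs(A-B)[v-20:v+20,u-14:u+14].mean().round(1))
    # cap whiteness centroid
    im=cv2.imread('pics/'+b).astype(int); e=proj(C,[.437,.048,.083]);u,v=e.astype(int)
    m=(im.min(2)>185)[v-14:v+14,u-14:u+14]; Y,X=np.nonzero(m); print(n,'cap exp',e.round(1),'white',(X.mean()+u-14).round(1) if len(X) else None,(Y.mean()+v-14).round(1) if len(X) else None,len(X))
```

```text
sc12.png exp [265.3 303.7] red 265.5 302.3 318
sc17.png exp [265.3 303.7] red 265.5 302.2 317
s9.png exp [282.6 326.9] red 282.7 327.2 323
s17.png exp [282.6 326.9] red 282.7 327.1 321
scene jar 1.6
scene bottle 21.4
scene cap exp [332.1 232.9] white 334.3 237.2 164
side jar 10.2
side bottle 11.5
side cap exp [325.  241.9] white 326.0 247.2 46
```

The jar is exactly where it should be in both views. The bottle was seen upright in its tray and nothing has gone near it since. Handing in.

```bash
python3 -c "
from workcell import env
print(env.hand_in())"
```

```text
the job is handed in; nothing more can be done
None
```

I set the jar, bottle, filter pad and card box down in their places and handed the job in at about 29 s; no verdict came back. I viewed 15 pictures, one over the limit of 14, and the bottle's final position rests on an earlier picture because the last numerical check of it was unclear.

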